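Bolt the spares box at the puncture stall

TASK

Lock the green spares box: with a fingertip push a peg of the yellow disc round until the disc's slot lines up with the flat steel skewer, then push the skewer by its black lever through the disc and the hasp until it is fully home against the blue guide. Only push: do not lift the skewer, and leave the other things on the counter where they are. Finish with the hand clear of everything.

Things in the scene. Friction and masses are not known exactly. Their poses are not given: they have to be found in the camera images.
- hasp: The fixed lock fixture, one rigid piece with the green spares box it locks, 490 mm long. Origin on the disc's turning axis at counter level; +x is the direction in which the skewer is pushed home: from the trough through the disc and the hasp towards the box; +z up. The steel trough lies from 260 to 55 mm behind the axis, walls 31 mm high, floor 25 mm; wooden base 84 mm wide under it.
- guide (a point): Middle of the top of the blue guide bridge over the trough, 45 mm above the counter, 70 mm behind the disc's axis; the bridge is 30 mm long and 30 mm wide. The skewer's barrel stops against its rear side.
- hasp_eye (a point): Middle of the hasp opening on the skewer's line, 72 mm beyond the disc's axis, 30 mm above the counter: steel staple (60 to 84 mm beyond the axis, 45 mm high) with a brass tongue whose strap is 72 mm high; opening 22 mm wide. The green box begins 98 mm beyond the axis: 124 mm long, 166 mm wide, 72 mm high.
- skewer: Flat loose steel skewer, 12 wide, 10 high, 197 mm long, about 250 g, lying in the trough under the guide. Origin under the tip of its rounded nose; +x points out of the nose. At its tail a 20 mm cross barrel and black upright cam lever. Slides at a few N; blocks on the disc unless the slot is in line. Fully home when the barrel stops on the guide: nose tip 90 mm beyond the disc's axis.
- lever_back (a point): Middle of the flat rear face of the skewer's black cam lever: the face to push, 24 mm wide and 34 mm high, standing from 35 to 69 mm above the counter, this point at 59 mm; the lever is 8 mm thick and its face is square to the skewer, 197 mm behind the nose tip. Free space lies behind it.
- disc (a joint): Turn of the yellow slotted disc about its upright axis, rad, growing anticlockwise from above, between stops at -0.35 and 3.49. The slot is in line with the skewer at 0 and equally at 3.14 (either will do). The disc stays where it is left; turning takes about 2 to 3 N at a peg.
- disc_top (a point): Centre of the disc's top, 42 mm above the counter. The disc is 64 mm across; an open-topped, black-floored slot 21 mm wide runs right across it along this point's x axis. The point turns with the disc (at joint value 0 its axes are those of the hasp).
- peg_a (a point): Top of an orange upright peg on the disc, 10 mm thick, standing from 42 to 72 mm above the counter, 22 mm from the axis on the disc's +y side, square to the slot.
- peg_b (a point): Top of the other orange peg, the same, on the disc's -y side.
- bell: Bystander, to be left alone: silver aluminium bicycle bell, dome 54 mm across, 44 mm high. Origin at its underside.
- seat_clamp: Bystander, to be left alone: chrome seat clamp ring, 37 mm across with two ears, 16 mm high. Origin at its underside.
- cap_pot: Bystander, to be left alone: orange rubber pot of valve caps, 50 mm across the mouth, 38 mm high. Origin at its underside.
- glue_tin: Bystander, to be left alone: red glue tin with a paper band, 44 mm across, 45 mm high. Origin at its underside.
- mug: Bystander, to be left alone: chipped white enamel mug of patch pieces, 80 mm across plus a handle, 82 mm high. Origin at its underside.
- spanner: Bystander, to be left alone: steel spanner 170 mm long, lying flat. Origin at its underside.
- tyre_lever: Bystander, to be left alone: blue plastic tyre lever, 125 mm long, lying flat. Origin at its underside.
Mind the look-alikes: they are no part of the job. Several things have the shape of the skewer; the one meant has the colours described above.

How it is judged:
By the outcome, as a careful person would: the job done as asked, in the order asked, and still so for the second after the job is handed in, with the robot touching nothing.
It also fails if it takes over 58 s, if anything falls off the work surface, if the arm or the gripper's body presses on something with over 40 N, if the wrist force passes 120 N, or if a joint passes its speed limit or range.

ROBOT

A 6-joint arm with a two-finger parallel gripper is mounted at the origin on the work surface. World frame = base frame: x ahead of the robot, y to its left, z up, the work surface at z = 0. Lengths are in m, angles in rad, forces in N, time in s.
With the tool pointing down it reaches from about 0.3 to 0.875 m from the base axis. Payload 6.4 kg.
Tool frame: the origin (TCP) lies where the fingers leave the gripper's body, on its centre line; the fingertips stand 73 mm ahead of it and the grasp point (between the pads) lies 54 mm ahead of it; z points along the fingers, y is the line along which they close (so a half turn about z gives the same grasp; the last joint's range is limited). The gripper opens to 85 mm and grips with 20 to 120 N. Pads are 22 mm wide; open, the fingers measure 114 mm over their backs; the gripper's body (76 mm by 85 mm) begins 54 mm behind the grasp point. The pads swing forward as they close: fully open they stand 13 mm farther back than shut.
Start: joints at [0.934, 0.181, 1.607, -0, 1.354, -0.206], TCP at [0.24, 0.522, 0.304] pointing down, gripper open.
Joint ranges: [-2.99, 2.99], [-0.89, 2.07], [0.3, 2.58], [-1.14, 4.28], [0, 2.63], [-3.12, 3.12]. Speed limits (rad/s): [2.57, 2.57, 3.01, 3.14, 3.14, 3.14].

INTERFACE

Orientations are given as a unit quaternion [w, x, y, z].
In Python, from bench import ctrl gives the robot as it stands.
- The arm moves only by the tool carry_out, never from a script. Its argument "steps" is one flat list of numbers, 7 for each row, row after row: the shift along the tool's x, y, z in m, then the turn, a rotation vector about the tool's x, y, z in rad, then the opening, from 0 (shut) to 1 (fully open). In form: [dx, dy, dz, wx, wy, wz, claw, dx, dy, dz, wx, wy, wz, claw, ...]. A call has 1 to 20 rows; each row is the pose to reach, as a shift and turn from the pose commanded when the call began, along the tool's axes at that moment; what a row does not reach only later rows make up. A row lasts 1/10 s, in which the tool goes at most 50 mm and 8.59 degrees, less where a joint would pass 70% of its speed; a pose out of reach is approached as far as the arm can. A call with a gripper value outside its range is refused whole. The fingers move at their own pace and stop on an object; the grip force is fixed at half the most. Time passes only in rows, so rows that repeat a pose let the fingers close. It gives the time, the measured TCP pose, the force, the opening and the grip force at its end, in the units of the state.
- ctrl.get_obs(): the state, without advancing time (a new reading comes with each control period).
- ctrl.camera(name): name is "side" or "top"; returns the picture (384x512x3 uint8, red, green, blue); there is no depth.
- ctrl.camera_params(name): a dict with "vertical_fov" (degrees; the focal length in pixels is half the picture's height over the tangent of half this angle, whatever the lens; pixels are square), "cx", "cy" (the principal point, pixels), "cam_to_world" (4x4, takes a point from camera to world coordinates). Camera axes: x right, y down, z forward; pixel columns grow to the right and rows downward; lengths in m; the calibration is good to about 2 mm. A picture is of the moment at which its call begins. camera_params takes no time and is no camera call.
- ctrl.hand_in(): hands the job in; it is judged then, once.
The state is a dict: "time_s": time; "q": joint angles; "dq": joint speeds; "joint_efforts": joint torques, N m; "eef_pos": TCP position; "eef_rot": TCP orientation; "wrist_force": force on the tool from outside, world axes, zero at the start; "torque": the same for the moment, N m; "opening": opening from 0.0 (shut) to 1.0 (fully open); "grasp_force": force on a finger pad.
Only numpy, scipy, OpenCV 4.12 (cv2) and the standard library are available. Lean on these libraries where they do the work, as an engineer would, in place of code of your own. Each camera call takes 0.05 s, during which the arm holds its last target. There are 200 camera calls.

## Working session

There is one attempt and no reset: what is moved stays moved. The work goes in short steps, Python scripts to look and compute and a tool call to move; the robot and the scene stay as the last step left them, time stands still between calls to the robot, and variables do not carry over. Pictures are saved under pics/ and viewed, at most 10 in all, crops included, and the job is handed in when it is done.

Besides the shell and the picture viewer there is one more tool, called after "Emit:" as name(argument=value, ...) on one line, values as JSON. carry_out: Moves the arm, as the interface text tells. Its arguments: {"type":"object","properties":{"steps":{"type":"array"}},"required":["steps"]}

```bash
mkdir -p pics; cat > h.py <<'E'
from bench import ctrl
import numpy as np, cv2
def snap(n,f):
    im=ctrl.camera(n); cv2.imwrite('pics/'+f,im[:,:,::-1]); return im
def par(n):
    p=ctrl.camera_params(n); f=192/np.tan(np.radians(p['vertical_fov'])/2); return f,p['cx'],p['cy'],np.array(p['cam_to_world'])
def px2w(n,u,v,z):
    f,cx,cy,T=par(n); d=T[:3,:3]@np.array([(u-cx)/f,(v-cy)/f,1]); o=T[:3,3]
    return o+d*(z-o[2])/d[2]
def w2px(n,P):
    f,cx,cy,T=par(n); c=T[:3,:3].T@(np.array(P)-T[:3,3]); return f*c[0]/c[2]+cx,f*c[1]/c[2]+cy
E
python3 - <<'E'
from h import *
a=snap('top','t0.png');b=snap('side','s0.png')
np.set_printoptions(precision=4,suppress=True)
for n in('top','side'):print(par(n))
o=ctrl.get_obs();print(o['time_s'],o['eef_pos'],o['eef_rot'],o['wrist_force'],o['opening'])
E
```

```text
(np.float64(459.56982734512707), 257.2030924162038, 186.6232869359508, array([[ 0.0283, -0.985 ,  0.1705,  0.2036],
       [-0.9995, -0.0308, -0.0121,  0.057 ],
       [ 0.0171, -0.17  , -0.9853,  1.4657],
       [ 0.    ,  0.    ,  0.    ,  1.    ]]))
(np.float64(477.55713062316835), 255.62295180542836, 193.94609235223209, array([[ 0.7566, -0.3154,  0.5728, -0.4894],
       [-0.6539, -0.3722,  0.6587, -1.0345],
       [ 0.0055, -0.8729, -0.4879,  0.904 ],
       [ 0.    ,  0.    ,  0.    ,  1.    ]]))
0.1 [0.2398 0.5222 0.3031] [-0.0003  0.2137  0.9769 -0.0007] [-0.1148  0.4604  0.1696] 0.9971897476813587
```

View pics/t0.png

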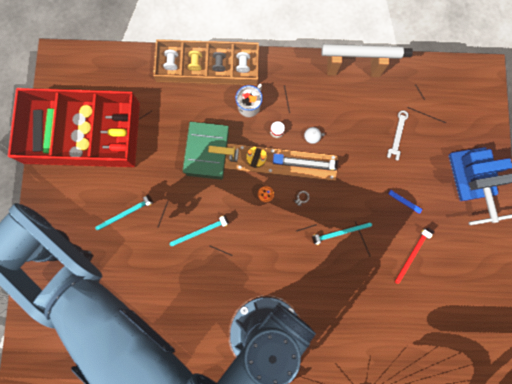

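View pics/s0.png

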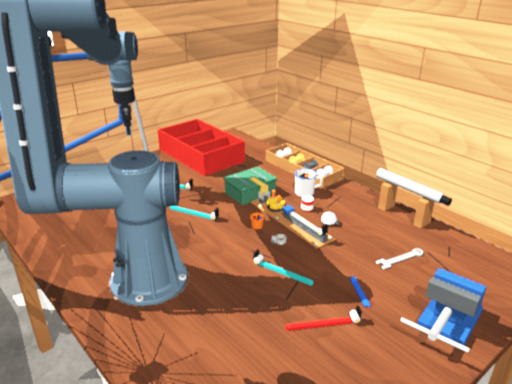

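The lock is at top (190–338, 125–180), with the green box on the left, the disc at (257,157), the blue guide at about (279,159) and the skewer's tail near (333,163). Several things could be taken for the skewer: cyan ones at (123,213), (198,230) and (343,232), a red one at (413,255), and the steel one in the trough at (308,161). I choose the one in the trough and will check it in a close crop.

```bash
python3 - <<'E'
from h import *
a=cv2.imread('pics/t0.png')[115:190,175:345];b=cv2.imread('pics/s0.png')[160:250,220:340]
cv2.imwrite('pics/c1.png',cv2.resize(a,None,fx=4.7,fy=4.7,interpolation=cv2.INTER_CUBIC))
cv2.imwrite('pics/c2.png',cv2.resize(b,None,fx=6,fy=6,interpolation=cv2.INTER_CUBIC))
E
```

```text
(no output)
```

View pics/c1.png

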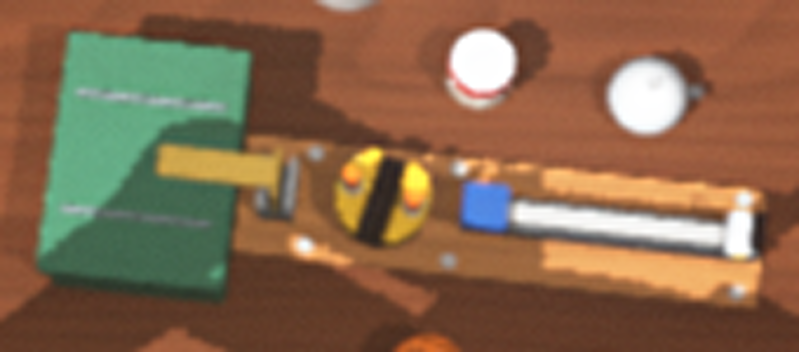

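View pics/c2.png

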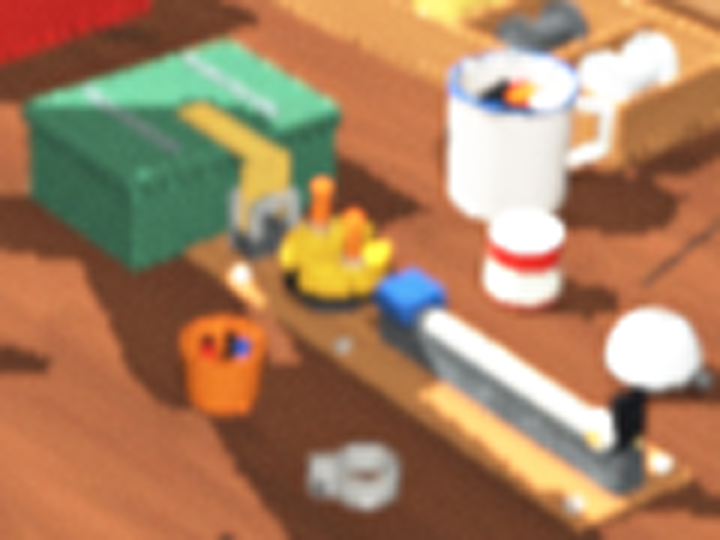

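The trough skewer has the steel blade and black upright lever described, so it is the right one. In the top crop: disc centre (383,196), slot ends (370,242) and (396,158), pegs (352,177) and (413,195), guide (487,206), lever (758,235).

```bash
cat >> h.py <<'E'
np.set_printoptions(precision=4,suppress=True)
def c1(u,v,z): return px2w('top',(u+.5)/4.7+174.5,(v+.5)/4.7+114.5,z)
def c2(u,v,z): return px2w('side',(u+.5)/6+219.5,(v+.5)/6+159.5,z)
E
python3 - <<'E'
from h import *
D=c1(383,196,.042);G=c1(487,206,.045);L=c1(758,235,.069)
print('disc',D,'guide',G,'lever',L)
print('side: guide',c2(412,290,.045),'lever top',c2(630,396,.069),'pegs',c2(321,182,.072),c2(354,213,.072))
pa,pb=c1(352,177,.071),c1(413,195,.071);print('pegs',pa,pb,(pa+pb)/2)
s1,s2=c1(370,242,.042),c1(396,158,.042)
ax=lambda a,b:np.degrees(np.arctan2(b[1]-a[1],b[0]-a[0]))
B1,B2=c1(235,250,.02),c1(745,305,.01)
print('axis G->D',ax(G,D),np.linalg.norm((G-D)[:2]),'L->G',ax(L,G),'L->D',ax(L,D),np.linalg.norm((L-D)[:2]),'slot',ax(s1,s2),'pegline',ax(pb,pa),'box front',ax(c1(227,297,.072),c1(250,52,.072)), 'base edge',ax(B2,B1))
E
```

```text
disc [0.5476 0.0459 0.042 ] guide [ 0.5422 -0.0245  0.045 ] lever [ 0.5226 -0.2035  0.069 ]
side: guide [ 0.5407 -0.0247  0.045 ] lever top [ 0.5237 -0.2077  0.069 ] pegs [0.5553 0.0705 0.072 ] [0.5443 0.0297 0.072 ]
pegs [0.5529 0.0671 0.071 ] [0.5419 0.0262 0.071 ] [0.5474 0.0467 0.071 ]
axis G->D 85.62945336933784 0.0705780672348642 L->G 83.73680796690132 L->D 84.26973773011333 0.2506088002638066 slot -15.126603399201548 pegline 74.98055136007878 box front -2.9202427679781904 base edge 85.87792377689294
```

```bash
cat >> h.py <<'E'
from scipy.spatial.transform import Rotation as Ro
def rel(tgts):
    o=ctrl.get_obs();q=o['eef_rot'];R=Ro.from_quat(q[[1,2,3,0]] if hasattr(q,'shape') else [q[1],q[2],q[3],q[0]])
    for p,a in tgts:  # world TCP, angle of tool x (deg)
        a=np.radians(a);x=np.array([np.cos(a),np.sin(a),0]);z=np.array([0,0,-1.]);T=Ro.from_matrix(np.c_[x,np.cross(z,x),z])
        print(np.round(R.inv().apply(np.array(p)-o['eef_pos']),4),np.round((R.inv()*T).as_rotvec(),3))
def discpt(c,psi,th,r,t,z):
    # tool beside peg_a, on its anticlockwise side, th = disc angle deg
    a=np.radians(psi+90+th);u=np.array([np.cos(a),np.sin(a)]);n=np.array([-u[1],u[0]])
    p=np.array(c)+r*u+t*n;return ([p[0],p[1],z],psi+th)
E
python3 - <<'E'
from h import *
print('bell',c1(648,95,.03))
c=(.548,.047)
rel([discpt(c,85,80,.028,.026,.25),discpt(c,85,80,.028,.026,.125)])
E
```

```text
bell [ 0.6279 -0.1348  0.03  ]
[-0.5088 -0.3262  0.0534] [-0.002 -0.    -0.169]
[-0.5088 -0.326   0.1784] [-0.002 -0.    -0.169]
```

Emit:
carry_out(steps=[-0.509,-0.326,0.053,-0.002,0,-0.169,0,-0.509,-0.326,0.053,-0.002,0,-0.169,0,-0.509,-0.326,0.053,-0.002,0,-0.169,0,-0.509,-0.326,0.053,-0.002,0,-0.169,0,-0.509,-0.326,0.053,-0.002,0,-0.169,0,-0.509,-0.326,0.053,-0.002,0,-0.169,0,-0.509,-0.326,0.053,-0.002,0,-0.169,0,-0.509,-0.326,0.053,-0.002,0,-0.169,0,-0.509,-0.326,0.053,-0.002,0,-0.169,0,-0.509,-0.326,0.053,-0.002,0,-0.169,0,-0.509,-0.326,0.053,-0.002,0,-0.169,0,-0.509,-0.326,0.053,-0.002,0,-0.169,0,-0.509,-0.326,0.053,-0.002,0,-0.169,0,-0.509,-0.326,0.053,-0.002,0,-0.169,0,-0.509,-0.326,0.053,-0.002,0,-0.169,0,-0.509,-0.326,0.053,-0.002,0,-0.169,0,-0.509,-0.326,0.053,-0.002,0,-0.169,0])

```text
time_s: 1.8
eef_pos: [0.5659, 0.0152, 0.2511]
eef_rot: [0.0, 0.129, 0.992, 0.001]
wrist_force: [-0.3, -0.8, -1.2]
opening: -0.003
grasp_force: 0.0
```

Emit:
carry_out(steps=[0,0.002,0.04,0,0,0,0,0,0.002,0.08,0,0,0,0,0,0.002,0.1,0,0,0,0,0,0.002,0.11,0,0,0,0,0,0.002,0.12,0,0,0,0,0,0.002,0.126,0,0,0,0,0,0.002,0.126,0,0,0,0,0,0.002,0.126,0,0,0,0])

```text
time_s: 2.6
eef_pos: [0.5677, 0.0158, 0.1258]
eef_rot: [0.001, 0.13, 0.991, 0.001]
wrist_force: [0.5, 0.1, 0.2]
opening: -0.004
grasp_force: 0.0
```

```bash
python3 - <<'E'
from h import *
s=snap('side','s1.png')[150:230,215:335];t=snap('top','t1.png')[115:190,175:345]
a=cv2.resize(s[:,:,::-1],(450,300),interpolation=cv2.INTER_CUBIC);b=cv2.resize(t[:,:,::-1],(680,300),interpolation=cv2.INTER_CUBIC)
b=cv2.copyMakeBorder(b,0,0,0,0,0);cv2.imwrite('pics/c3.png',np.vstack([cv2.copyMakeBorder(a,0,0,0,230,0),b]) )
o=ctrl.get_obs();print(o['eef_pos'],o['eef_rot'],o['wrist_force'])
c=(.548,.047)
rel([discpt(c,85,th,.028,.016,.125) for th in (80,70,60,50,40,30,20,10,5,0)])
E
```

```text
[0.5677 0.0157 0.1259] [0.0011 0.1306 0.9914 0.0009] [0.7829 0.494  0.1419]
[ 0.0112 -0.0029  0.0009] [ 0.002  0.002 -0.   ]
[ 0.0163 -0.0053  0.0009] [0.002 0.002 0.174]
[ 0.0217 -0.0067  0.0009] [0.002 0.002 0.349]
[ 0.0273 -0.0072  0.0008] [0.003 0.001 0.524]
[ 0.0329 -0.0066  0.0008] [0.003 0.001 0.698]
[ 0.0383 -0.0052  0.0008] [0.003 0.001 0.873]
[ 0.0434 -0.0028  0.0008] [0.003 0.001 1.047]
[0.048  0.0005 0.0008] [0.003 0.    1.222]
[0.0501 0.0024 0.0008] [0.003 0.    1.309]
[0.0519 0.0045 0.0008] [0.003 0.    1.396]
```

View pics/c3.png

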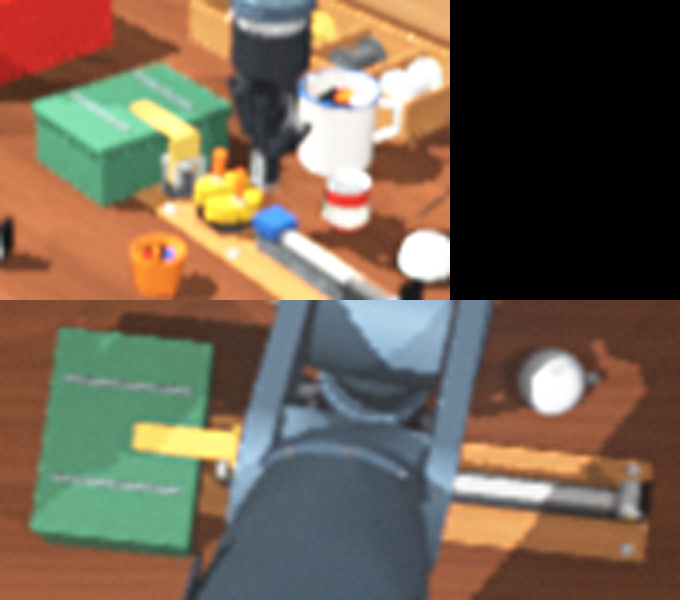

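The side view shows the fingertip at crop (262,180), beside the near peg on its anticlockwise side and touching nothing. I'll sweep the arc now.

Emit:
carry_out(steps=[0.006,-0.002,0.001,0,0,0,0,0.011,-0.003,0.001,0,0,0,0,0.014,-0.004,0.001,0,0,0.087,0,0.0163,-0.0053,0.001,0,0,0.174,0,0.019,-0.006,0.001,0,0,0.262,0,0.0217,-0.0067,0.001,0,0,0.349,0,0.0245,-0.007,0.001,0,0,0.436,0,0.0273,-0.0072,0.001,0,0,0.524,0,0.03,-0.007,0.001,0,0,0.611,0,0.0329,-0.0066,0.001,0,0,0.698,0,0.0356,-0.006,0.001,0,0,0.785,0,0.0383,-0.0052,0.001,0,0,0.873,0,0.0409,-0.004,0.001,0,0,0.96,0,0.0434,-0.0028,0.001,0,0,1.047,0,0.0457,-0.001,0.001,0,0,1.135,0,0.048,0.0005,0.001,0,0,1.222,0,0.049,0.0014,0.001,0,0,1.265,0,0.0501,0.0024,0.001,0,0,1.309,0,0.0507,0.0031,0.001,0,0,1.34,0,0.0507,0.0031,0.001,0,0,1.34,0])

```text
time_s: 4.7
eef_pos: [0.5188, 0.0317, 0.1243]
eef_rot: [0.0, 0.718, 0.696, 0.001]
wrist_force: [0.5, -2.1, 0.8]
opening: -0.001
grasp_force: 0.9
```

Emit:
carry_out(steps=[-0.006,0,0,0,0,0,0,-0.012,0,0,0,0,0,0,-0.012,0,-0.02,0,0,0,0,-0.012,0,-0.05,0,0,0,0,-0.012,0,-0.08,0,0,0,0,-0.08,0,-0.1,0,0,0,0,-0.13,0,-0.1,0,0,0,0,-0.18,0,-0.1,0,0,0,0,-0.23,0,-0.1,0,0,0,0,-0.28,0,-0.1,0,0,0,0,-0.31,0,-0.1,0,0,0,0,-0.31,0,-0.1,0,0,0,0,-0.31,0,-0.1,0,0,0,0])

```text
time_s: 6.0
eef_pos: [0.5084, -0.2794, 0.2228]
eef_rot: [-0.001, 0.719, 0.695, 0.001]
wrist_force: [0.3, 1.6, 0.3]
opening: -0.005
grasp_force: 0.0
```

```bash
python3 - <<'E'
from h import *
t=snap('top','t2.png')[115:190,175:345]
cv2.imwrite('pics/c4.png',cv2.resize(t[:,:,::-1],None,fx=4.7,fy=4.7,interpolation=cv2.INTER_CUBIC))
o=ctrl.get_obs();print(o['eef_pos'],o['eef_rot'],o['wrist_force'])
E
```

```text
[ 0.5086 -0.278   0.2227] [-0.0013  0.7183  0.6957  0.001 ] [-0.2444  0.1812 -0.0081]
```

View pics/c4.png

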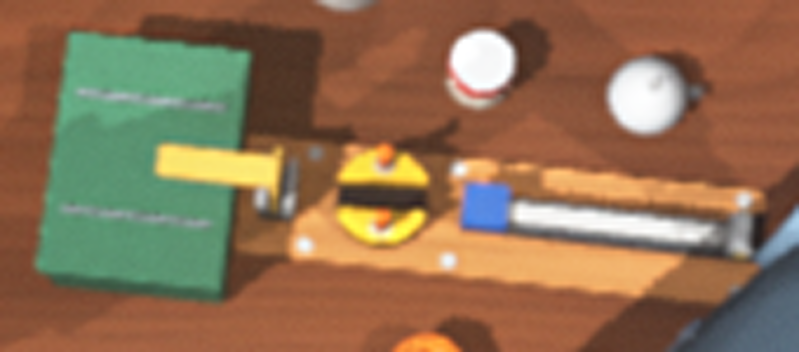

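The disc has turned and its slot is nearly in line: black slot from (340,194) to (427,197), trough from (510,213) to (725,236). I'll measure the residual angle.

```bash
python3 - <<'E'
from h import *
im=cv2.imread('pics/t2.png').astype(int)
def line(m,z,flip=1):
    v,u=np.nonzero(m);w=np.array([px2w('top',a,b,z)[:2] for a,b in zip(u,v)]);c=w.mean(0);d=np.linalg.svd(w-c)[2][0];d=d*np.sign(d[1]);return c,np.degrees(np.arctan2(d[1],d[0])),len(u)
V=im.max(2);S=V-im.min(2)
m=np.zeros(V.shape,bool);m[152:162,245:269]=(V<75)[152:162,245:269];print('slot',line(m,.030))
y=np.zeros(V.shape,bool);y[140:172,243:270]=((im[...,2]>150)&(im[...,1]>120)&(im[...,0]<90))[140:172,243:270]
p=cv2.minEnclosingCircle(np.argwhere(y)[:,::-1].astype(np.float32));print('disc',p,px2w('top',*p[0],.042))
k=np.zeros(V.shape,bool);k[156:170,286:330]=((V>150)&(S<40))[156:170,286:330];print('skewer',line(k,.035))
g=np.zeros(V.shape,bool);g[150:166,270:288]=((im[...,0]>im[...,2]+60))[150:166,270:288];print('guide',line(g,.045))
b=np.zeros(V.shape,bool);b[156:172,333:340]=(V<50)[156:172,333:340];print('lever',line(b,.069))
pa,pb=c1(386,155,.07),c1(384,218,.07);print('pegs',pa,pb,(pa+pb)/2,np.degrees(np.arctan2(*(pa-pb)[1::-1]))+90)
E
```

```text
slot (array([0.5493, 0.0461]), np.float64(86.99142933784087), 56)
disc ((254.01812744140625, 159.7746124267578), 15.031989097595215) [0.5361 0.0522 0.042 ]
skewer (array([ 0.5354, -0.1112]), np.float64(84.97129298682657), 206)
guide (array([ 0.5419, -0.0239]), np.float64(16.065595806866902), 85)
lever (array([ 0.5245, -0.2031]), np.float64(172.6036542625511), 8)
pegs [0.5689 0.0449 0.07  ] [0.5259 0.045  0.07  ] [0.5474 0.045  0.07  ] 89.86377727117231
```

Slot heading is 87° against an axis of about 85°, about 2° off and well within the ±8° slack. Next I go behind the lever.

```bash
python3 - <<'E'
from h import *
a=np.radians(84.7);d=np.array([np.cos(a),np.sin(a)]);c=np.array([.5482,.0465])
rel([([*(c+s*d),z],84.7) for s,z in((-.292,.2227),(-.292,.12),(-.262,.12))])
E
```

```text
[0.0341 0.0116 0.0001] [-0.    -0.003  0.06 ]
[0.0338 0.0116 0.1028] [-0.    -0.003  0.06 ]
[0.0637 0.0134 0.1029] [-0.    -0.003  0.06 ]
```

Emit:
carry_out(steps=[0.02,0.012,0,0,-0.003,0.06,0,0.034,0.012,0,0,-0.003,0.06,0,0.034,0.012,0.03,0,-0.003,0.06,0,0.034,0.012,0.06,0,-0.003,0.06,0,0.034,0.012,0.085,0,-0.003,0.06,0,0.034,0.012,0.098,0,-0.003,0.06,0,0.034,0.012,0.103,0,-0.003,0.06,0,0.034,0.012,0.103,0,-0.003,0.06,0])

```text
time_s: 6.85
eef_pos: [0.5224, -0.2436, 0.1204]
eef_rot: [0.0, 0.738, 0.675, -0.0]
wrist_force: [-0.6, 0.1, -0.1]
opening: -0.001
grasp_force: 0.0
```

```bash
python3 - <<'E'
from h import *
s=snap('side','s3.png')[150:260,220:360]
cv2.imwrite('pics/c5.png',cv2.resize(s[:,:,::-1],None,fx=5,fy=5,interpolation=cv2.INTER_CUBIC))
o=ctrl.get_obs();print(o['eef_pos'],o['wrist_force'])
a=np.radians(84.7);d=np.array([np.cos(a),np.sin(a)]);c=np.array([.5482,.0465])
rel([([*(c+s*d),.12],84.7) for s in(-.262,-.2,-.118)])
E
```

```text
[ 0.5228 -0.2441  0.1212] [-0.3682  0.0145  0.3125]
[ 0.0298 -0.0015  0.0012] [0.002 0.002 0.003]
[ 0.0918 -0.0014  0.0011] [0.002 0.002 0.003]
[ 0.1738 -0.0011  0.0009] [0.002 0.002 0.003]
```

View pics/c5.png

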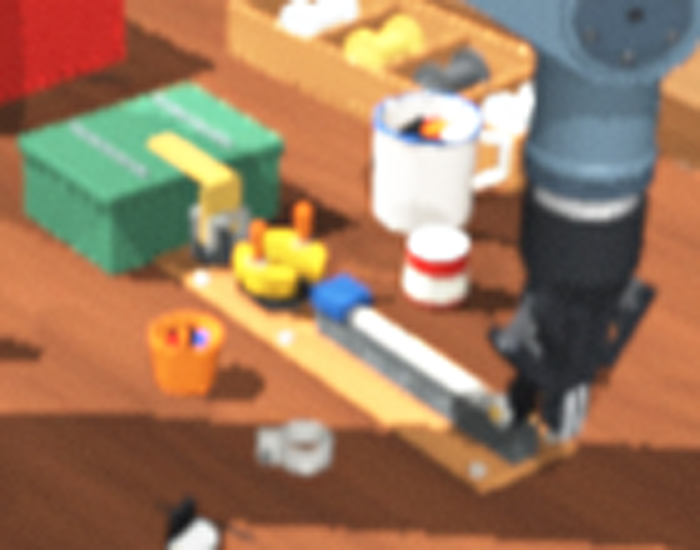

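The fingertip, at (565,430), stands just behind the black lever at (520,400), and the slot is visibly in line. I'll push along the skewer.

Emit:
carry_out(steps=[0.01,-0.001,0.001,0,0,0,0,0.018,-0.0015,0.001,0,0,0,0,0.025,-0.0015,0.001,0,0,0,0,0.03,-0.0015,0.001,0,0,0,0,0.036,-0.0015,0.001,0,0,0,0,0.042,-0.0015,0.001,0,0,0,0,0.048,-0.0015,0.001,0,0,0,0,0.054,-0.0015,0.001,0,0,0,0,0.06,-0.0015,0.001,0,0,0,0,0.066,-0.0015,0.001,0,0,0,0,0.07,-0.0015,0.001,0,0,0,0,0.07,-0.0015,0.001,0,0,0,0])

```text
time_s: 8.1
eef_pos: [0.5271, -0.1735, 0.1191]
eef_rot: [0.0, 0.738, 0.674, -0.0]
wrist_force: [-0.1, 0.6, -0.1]
opening: 0.003
grasp_force: 0.0
```

Emit:
carry_out(steps=[0.006,0,0,0,0,0,0,0.012,0,0,0,0,0,0,0.018,0,0,0,0,0,0,0.024,0,0,0,0,0,0,0.03,0,0,0,0,0,0,0.036,0,0,0,0,0,0,0.042,0,0,0,0,0,0,0.048,0,0,0,0,0,0,0.054,0,0,0,0,0,0,0.06,0,0,0,0,0,0,0.066,0,0,0,0,0,0,0.072,0,0,0,0,0,0,0.078,0,0,0,0,0,0,0.084,0,0,0,0,0,0,0.09,0,0,0,0,0,0])

```text
time_s: 9.6
eef_pos: [0.5355, -0.0843, 0.1193]
eef_rot: [0.001, 0.739, 0.674, -0.0]
wrist_force: [-0.6, -2.0, 2.0]
opening: -0.002
grasp_force: 1.2
```

Light resistance of about 2 N, so it is sliding freely. Now I creep to the stop.

Emit:
carry_out(steps=[0.003,0,0,0,0,0,0,0.006,0,0,0,0,0,0,0.009,0,0,0,0,0,0,0.012,0,0,0,0,0,0,0.014,0,0,0,0,0,0,0.015,0,0,0,0,0,0])

```text
time_s: 10.2
eef_pos: [0.5367, -0.0702, 0.1192]
eef_rot: [0.001, 0.738, 0.674, -0.001]
wrist_force: [-3.2, -7.0, 0.6]
opening: -0.002
grasp_force: 3.9
```

Emit:
carry_out(steps=[0.001,0,0,0,0,0,0,0.002,0,0,0,0,0,0,0.003,0,0,0,0,0,0,0.003,0,0,0,0,0,0])

```text
time_s: 10.6
eef_pos: [0.5368, -0.0698, 0.1193]
eef_rot: [0.002, 0.738, 0.674, -0.002]
wrist_force: [-4.1, -16.6, 0.3]
opening: 0.002
grasp_force: 8.3
```

The force climbed to 17 N with almost no motion, so it is against the stop. I back off, rise and look.

Emit:
carry_out(steps=[-0.005,0,0,0,0,0,0,-0.015,0,0,0,0,0,0,-0.03,0,0,0,0,0,0,-0.04,0,-0.03,0,0,0,0,-0.04,0,-0.08,0,0,0,0,-0.09,0,-0.12,0,0,0,0,-0.14,0,-0.13,0,0,0,0,-0.19,0,-0.13,0,0,0,0,-0.22,0,-0.13,0,0,0,0,-0.22,0,-0.13,0,0,0,0,-0.22,0,-0.13,0,0,0,0])

```text
time_s: 11.7
eef_pos: [0.5163, -0.2871, 0.2491]
eef_rot: [0.0, 0.739, 0.673, 0.0]
wrist_force: [0.2, 0.4, 0.4]
opening: -0.0
grasp_force: 0.0
```

```bash
python3 - <<'E'
from h import *
s=snap('side','s4.png')[150:240,220:345];t=snap('top','t4.png')[115:190,175:345]
a=cv2.resize(s[:,:,::-1],(417,300),interpolation=cv2.INTER_CUBIC);b=cv2.resize(t[:,:,::-1],(680,300),interpolation=cv2.INTER_CUBIC)
cv2.imwrite('pics/c6.png',np.vstack([cv2.copyMakeBorder(a,0,0,0,263,0),b]))
o=ctrl.get_obs();print(o['time_s'],o['eef_pos'],o['wrist_force'])
E
```

```text
11.8 [ 0.5167 -0.2851  0.2489] [0.1882 0.3976 0.4571]
```

View pics/c6.png

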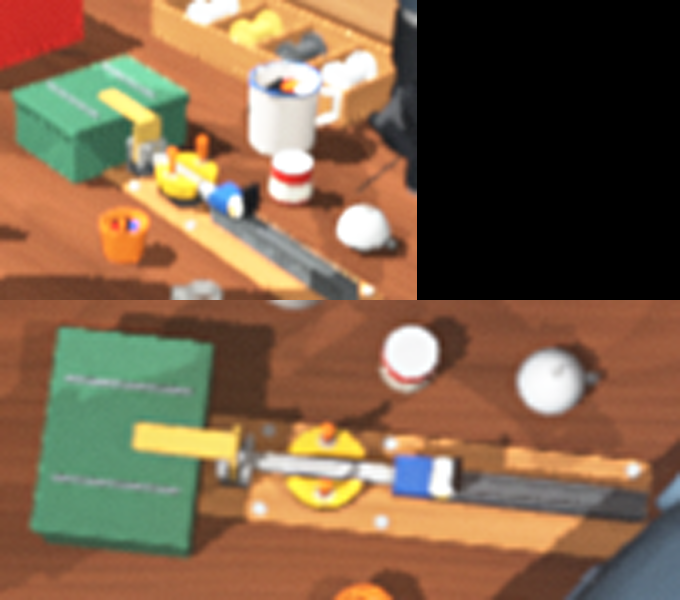

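The skewer runs through the disc slot (325,468) and into the hasp (240,462). Its barrel is against the blue guide at (435,477), and the hand is clear.

```bash
python3 -c "
from bench import ctrl
print(ctrl.hand_in())"
```

```text
the job is handed in; nothing more can be done
None
```

The box is locked and the job handed in: I turned the disc into line and pushed the skewer through the disc and hasp until its barrel stopped against the blue guide; the hand finished clear and no bystander was touched.

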